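# Find the heavy side of the loaded game wheel and hold it down

## Task

This plywood game wheel is loaded: a steel slug is hidden somewhere inside it, off centre, and nothing on the outside shows where. Turn the wheel on its stand by hand, feel which side is heavy, then turn that side to the very bottom and finish while still gripping the wheel's rim there, holding it still so that I can tape the counterweight opposite. Leave the game box, dice cup and pawn where they are.

Things in the scene. Friction and masses are not known exactly. Their poses are not given: they have to be found in the camera images.
- wheel_hub (a point): Centre of the upright plywood wheel (220 mm in diameter, 24 mm thick, flat faces), on its level axle 160 mm above the table; rim top at 270 mm. Its x axis is always the axle, pointing away from the stand's post; y and z turn with the wheel, z being straight up at joint value 0. Grip the rim's upper half, the fingers closing along the axle. A slug of about 0.65 kg is hidden 58 mm from the axle.
- wheel_inlay (a point): Dark round inlay, 18 mm, flush in both faces of the wheel, 62 mm from its centre; scored lines divide the faces in 12 plain sectors. It only serves to follow the turning: the heavy side lies at another angle from it every time.
- wheel (a joint): Wheel angle, rad, endless; grows right-handed about wheel_hub's x axis (x pointing at you: anticlockwise). The stiff bearing's dry friction (0.43 N m) just exceeds the slug's pull (at most 0.31 to 0.41 N m), so the wheel stays where it is left but turns clearly harder while its heavy side rises than while it sinks. At the start the heavy side is 30 degrees or more from the bottom.
- stand: Wooden stand, screwed to the table. Origin on the table straight below the wheel's centre, x along the axle, z up. Base board 170 x 150 x 18 mm, x from -120 to 50 mm; post 24 mm thick, 50 mm wide, 183 mm high, at x from -72 to -48 mm (behind the wheel).
- game_box_mid (a point): Bystander: centre of a closed orange board game box, 200 x 140 x 55 mm, lying flat on the table, loose.
- dice_cup_mid (a point): Bystander: middle of a dark wooden dice cup standing upright, 72 mm across its mouth, 90 mm high, loose, beyond the wheel and to one side.
- pawn_mid (a point): Bystander: middle of a wooden pawn standing upright, 34 mm across its foot, 56 mm high, loose, beyond the wheel and to the other side.

How it is judged:
By the outcome, as a careful person would: the job done as asked, in the order asked, and still so for the second after the job is handed in, while the arm keeps its last pose, push and grip.
It also fails if it takes over 72 s, if anything falls off the work surface, if the arm or the gripper's body presses on something with over 40 N, if the wrist force passes 120 N, or if a joint passes its speed limit or range.

## Robot

A 6-joint arm with a two-finger parallel gripper is mounted at the origin on the work surface. World frame = base frame: x ahead of the robot, y to its left, z up, the work surface at z = 0. Lengths are in mm, angles in rad, forces in N, time in s.
With the tool pointing down it reaches from about 350 to 775 mm from the base axis. Payload 7.3 kg.
Tool frame: the origin (TCP) lies midway between the tips of the shut fingers; the grasp point (between the pads) lies 19 mm behind it; z points along the fingers, y is the line along which they close (so a half turn about z gives the same grasp; the last joint's range is limited). The gripper opens to 92 mm and grips with 3 to 60 N. Pads are 19 mm wide; open, the fingers measure 130 mm over their backs; the gripper's body (75 mm by 190 mm) begins 47 mm behind the grasp point.
Start: joints at [1.137, 0.342, 1.524, -0, 1.275, -0.146], TCP at [149.003, 503.431, 226.741] pointing down, gripper open.
Joint ranges: [-2.53, 2.53], [-0.77, 2.02], [0.04, 2.7], [-1, 4.14], [0.28, 2.66], [-3.11, 3.11]. Speed limits (rad/s): [2.57, 2.57, 3.14, 3.14, 3.14, 3.14].

## Interface

Orientations are given as [roll, pitch, yaw] about the fixed x, y, z axes, in that order (R = Rz(yaw) Ry(pitch) Rx(roll)).
In Python, from plant import bot gives the robot as it stands. The module is installed in compiled form; this text tells all that it offers.
- The arm moves only by the shell command python3 -m crank 'ROWS' [OPENING]. ROWS is JSON, a list of rows, each a list of 6 numbers: the shift along the tool's x, y, z in m, then the turn, a rotation vector about the tool's x, y, z in rad. In form: [[dx, dy, dz, wx, wy, wz], ...]. A call has 1 to 5 rows; each row shifts and turns the commanded pose from where the row before left it, along the tool's axes as they then stand; what a row does not reach is not made up. A row lasts 1/8 s, in which the tool goes at most 62.5 mm and 10.7 degrees, less where a joint would pass 70% of its speed; a pose out of reach is approached as far as the arm can. A call is refused whole if a number of a shift passes 0.0625 or a number of a turn 0.188, either way. A call with a gripper value outside its range is refused whole. OPENING is the opening in per cent of the stroke, from 0 (shut) to 100 (fully open), set as the call begins (- or left out, the last holds). The fingers move at their own pace and stop on an object; the grip force is fixed at half the most. Time passes only in rows, so rows that do not move let the fingers close. It gives the time, the measured TCP pose, the force, the opening and the grip force at its end, in the units of the state.
- bot.get_obs(): the state, without advancing time (a new reading comes with each control period).
- bot.capture(name): name is "scene" or "side" or "wrist"; returns a dict with "color" (400x640x3 uint8, blue, green, red), "fov_y" (degrees; the focal length in pixels is half the picture's height over the tangent of half this angle, whatever the lens; pixels are square), "cx", "cy" (the principal point, pixels), "extrinsics" (4x4, takes a point from world to camera coordinates); the wrist camera has in their place "tool_from_camera" (4x4, takes a point from camera to tool coordinates, whose origin is the TCP and whose axes are the flange's). Camera axes: x right, y up, looking along -z (the intrinsics and any distortion apply to the point x, -y, -z); pixel columns grow to the right and rows downward; lengths in mm; the calibration is good to about 2 mm. The wrist camera is an equidistant fisheye: a pixel r from the principal point sees the ray r / f radians off the axis. A picture is of the moment at which its call begins: read the wrist's pose just before it. There is no depth.
- bot.close_job(): hands the job in; it is judged then, once.
The state is a dict: "time": time; "joint_positions": joint angles; "dq": joint speeds; "tau": joint torques, N m; "tool_pos": TCP position; "tcp_rot": TCP orientation; "contact_force": force on the tool from outside, world axes, zero at the start; "moment": the same for the moment, N m; "grip_width": finger opening in mm; "finger_force": force on a finger pad.
Only numpy, scipy, OpenCV 4.12 (cv2) and the standard library are available. Lean on these libraries where they do the work, as an engineer would, in place of code of your own. Each camera call takes 0.05 s, during which the arm holds its last target. There are 200 camera calls.

## Working session

There is one attempt and no reset: what is moved stays moved. The work goes in short steps, Python scripts to look and compute and a shell command to move; the robot and the scene stay as the last step left them, time stands still between calls to the robot, and variables do not carry over. Pictures are saved under pics/ and viewed, at most 10 in all, crops included, and the job is handed in when it is done.

```bash
mkdir -p pics
python3 - <<'E'
from plant import bot
import cv2,numpy as np
print(bot.get_obs())
for n in("scene","side"):
    c=bot.capture(n); cv2.imwrite(f"pics/{n}0.png",c["color"]); print(n,c["fov_y"],c["cx"],c["cy"],np.round(c["extrinsics"],3).tolist(),[k for k in c])
E
```

```text
{'time': 0.0, 'joint_positions': array([ 1.13699687e+00,  3.42707638e-01,  1.52499466e+00, -5.49428725e-05,
        1.27540375e+00, -1.45964575e-01]), 'dq': array([-0.00112046,  0.0005689 ,  0.00164409,  0.00078808,  0.00125895,
        0.00080499]), 'tau': array([-1.50034080e-03, -4.31252396e+01, -2.44221425e+01,  7.14628561e-02,
        5.61212772e-02, -1.30061912e-04]), 'tool_pos': array([148.84193555, 503.0407629 , 226.06059748]), 'tcp_rot': array([-3.14008771e+00, -1.68138047e-04,  2.85377368e+00]), 'contact_force': array([ 0.33632917, -0.14625333, -0.40839473]), 'moment': array([ 0.00770187, -0.04302107, -0.01244721]), 'finger_force': 0.0, 'grip_width': 91.2722866483077}
scene 57.958184822041105 320.0376392977246 199.01170236776068 [[0.293, 0.956, 0.004, -290.243], [-0.656, 0.198, 0.728, 262.173], [0.695, -0.216, 0.686, -1529.496], [0.0, 0.0, 0.0, 1.0]] ['color', 'fov_y', 'cx', 'cy', 'extrinsics']
side 44.219850196173915 312.67121762707757 200.4327922446585 [[0.992, -0.126, 0.006, -573.222], [0.077, 0.645, 0.76, -251.65], [-0.1, -0.754, 0.65, -1366.091], [0.0, 0.0, 0.0, 1.0]] ['color', 'fov_y', 'cx', 'cy', 'extrinsics']
```

View pics/scene0.png

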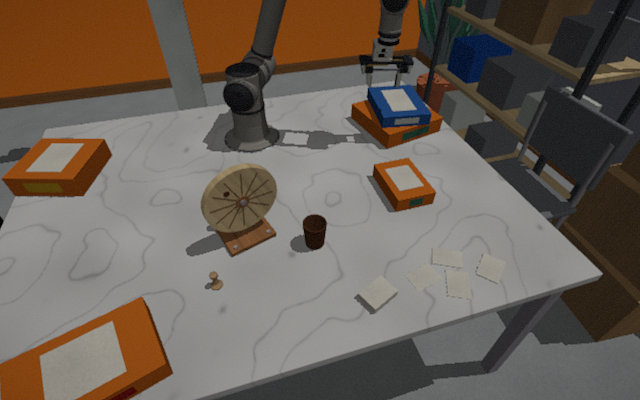

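View pics/side0.png

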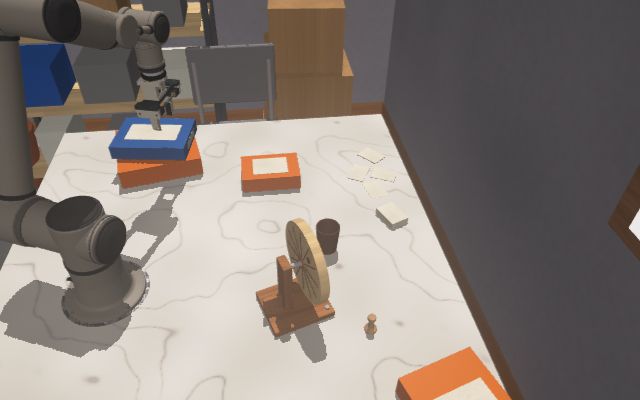

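The scene view shows the wheel around (240,201) with the dark inlay at about (226,195). The cup is at (315,232), the pawn at (215,281) and the small orange box at (404,184). In the side view the wheel is around (307,262) with the post on the robot's side. Next I'll fit the hub position and yaw.

```bash
cat > h.py <<'E'
import numpy as np,cv2
from plant import bot
def cam(n):
    c=bot.capture(n); f=200/np.tan(np.radians(c["fov_y"]/2)); return c["color"],f,c["cx"],c["cy"],np.array(c["extrinsics"])
def proj(C,P):
    _,f,cx,cy,E=C; p=np.atleast_2d(P)@E[:3,:3].T+E[:3,3]; return np.c_[cx+f*p[:,0]/-p[:,2],cy-f*p[:,1]/-p[:,2]]
def ray(C,u,v,z):
    _,f,cx,cy,E=C; d=E[:3,:3].T@np.array([(u-cx)/f,-(v-cy)/f,-1]); o=-E[:3,:3].T@E[:3,3]; return o+d*(z-o[2])/d[2]
def axes(yaw): return np.array([np.cos(yaw),np.sin(yaw),0]),np.array([-np.sin(yaw),np.cos(yaw),0]),np.array([0,0,1.])
def disc(x,y,yaw,off,r=110,n=72):
    a,b,z=axes(yaw); t=np.linspace(0,2*np.pi,n,endpoint=False)[:,None]
    return np.array([x,y,160])+a*off+r*(np.cos(t)*z-np.sin(t)*b)
E
python3 - <<'E'
from h import *
from scipy.optimize import minimize
S=cam("scene");D=cam("side")
print("hub~",ray(S,243,202,160),"cup",ray(S,315,232,45),"pawn",ray(S,215,281,28),"box",ray(S,404,180,55),ray(D,270,166,55), "cupD",ray(D,327,237,45),"pawnD",ray(D,371,324,28))
# colour masks for wheel
def mask(C,c):
    im=cv2.cvtColor(C[0],cv2.COLOR_BGR2HSV); m=np.zeros(im.shape[:2],np.uint8)
    x0,y0,x1,y1=c; m[y0:y1,x0:x1]=((im[...,1]>60)&(im[...,2]>60))[y0:y1,x0:x1]*255
    return m
def sil(C,p):
    m=np.zeros((400,640),np.uint8)
    pts=np.r_[proj(C,disc(*p,12)),proj(C,disc(*p,-12))]
    cv2.fillConvexPoly(m,cv2.convexHull((pts*16).round().astype(np.int32)),255,shift=4); return m
# only upper parts, where background is plain table
mS=mask(S,(190,155,290,225)); mD=mask(D,(275,210,340,310))
def cost(p):
    a=sil(S,p);a[:155]=0;a[225:]=0
    b=sil(D,p)
    return (cv2.absdiff(a,mS)[155:225]>0).sum()+ (cv2.absdiff(b,mD)[215:300,303:335]>0).sum()
h=ray(S,243,202,160);best=None
for yaw in np.radians(np.arange(-60,61,15)):
    r=minimize(cost,[h[0],h[1],yaw],method="Nelder-Mead",options=dict(initial_simplex=[[h[0],h[1],yaw],[h[0]+25,h[1],yaw],[h[0],h[1]+25,yaw],[h[0],h[1],yaw+.25]]))
    if best is None or r.fun<best.fun: best=r
print(best.x,np.degrees(best.x[2]),best.fun)
p=best.x; outs=[]
for C,(x0,y0) in((S,(170,140)),(D,(250,200))):
    im=cv2.resize(C[0][y0:y0+130,x0:x0+130],None,fx=4,fy=4,interpolation=cv2.INTER_CUBIC)
    for off,col in((12,(0,255,0)),(-12,(255,0,0))):
        q=(proj(C,disc(*p,off))-[x0,y0]+.5)*4-.5
        for u in q: cv2.circle(im,(int(u[0]),int(u[1])),1,col,-1)
    outs.append(cv2.resize(im,(400,400)))
cv2.imwrite("pics/fit.png",np.hstack(outs))
E
```

```text
hub~ [561.18335334 -94.43348449 160.        ] cup [628.58783218  94.83688792  45.        ] pawn [ 704.70960647 -209.30474948   28.        ] box [497.38452707 453.36795686  55.        ] [484.930464   453.90749068  55.        ] cupD [632.42773566  92.11990049  45.        ] pawnD [ 700.23504582 -215.39672017   28.        ]
[ 5.45437490e+02 -9.94114835e+01  3.30053757e-01] 18.910687292036165 767.0
```

View pics/fit.png

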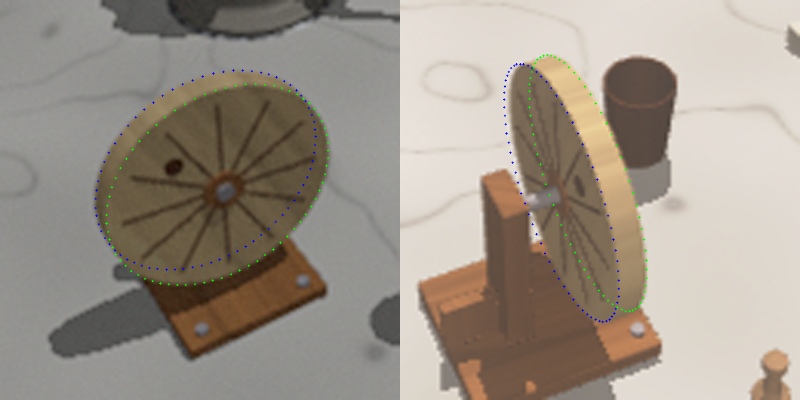

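The fit overlays both views well: hub near (545,-99,160), axle yaw about 19°. I'll go above the wheel with the fingers lined up with the axle and check from close by.

```bash
python3 -m crank '[[0,0,-0.05,0,0,0],[0,0,-0.05,0,0,0],[-0.046,-0.039,0,0,0,0],[-0.046,-0.039,0,0,0,0],[-0.046,-0.039,0,0,0,0]]' 100
python3 -m crank '[[-0.046,-0.039,0,0,0,0],[-0.046,-0.039,0,0,0,0],[-0.046,-0.039,0,0,0,0],[-0.046,-0.039,0,0,0,0],[-0.046,-0.039,0,0,0,0]]'
python3 -m crank '[[-0.046,-0.039,0,0,0,0],[-0.046,-0.039,0,0,0,0],[-0.046,-0.039,0,0,0,0],[-0.046,-0.039,0,0,0,0],[0,0,0,0,0,0.159]]'
python3 -m crank '[[0,0,0,0,0,0.159],[0,0,0,0,0,0.159],[0,0,0,0,0,0.159],[0,0,0,0,0,0.159],[0,0,0,0,0,0.159]]'
python3 -m crank '[[0,0,0,0,0,0],[0,0,0,0,0,0]]'
python3 - <<'E'
from h import *
o=bot.get_obs();print(o)
c=bot.capture("wrist");cv2.imwrite("pics/w0.png",c["color"]);print(c["fov_y"],c["cx"],c["cy"],np.round(c["tool_from_camera"],3).tolist())
E
```

```text
time: 0.82
tool_pos: [248.6, 350.5, 326.7]
tcp_rot: [3.141, 0.0, 2.855]
contact_force: [0.7, 0.2, -0.4]
grip_width: 92.3
finger_force: 0.0
time: 1.45
tool_pos: [414.0, 98.0, 326.8]
tcp_rot: [3.141, 0.0, 2.854]
contact_force: [0.4, -0.2, 0.6]
grip_width: 91.8
finger_force: 0.0
time: 2.08
tool_pos: [546.6, -105.7, 324.7]
tcp_rot: [-3.141, -0.002, 2.687]
contact_force: [-0.6, 0.1, -0.1]
grip_width: 91.8
finger_force: 0.0
time: 2.7
tool_pos: [545.3, -102.0, 326.4]
tcp_rot: [-3.141, -0.0, 1.895]
contact_force: [-0.1, -0.4, -0.2]
grip_width: 91.6
finger_force: 0.0
time: 2.95
tool_pos: [545.4, -102.0, 326.6]
tcp_rot: [-3.141, -0.0, 1.903]
contact_force: [0.6, 0.0, -0.1]
grip_width: 91.7
finger_force: 0.0
{'time': 2.95, 'joint_positions': array([-3.23059847e-01,  3.44906224e-01,  1.24734260e+00,  7.37251095e-05,
        1.54965398e+00, -6.55080759e-01]), 'dq': array([ 0.00020431, -0.00209782,  0.00084087,  0.00074422,  0.0017103 ,
        0.01108903]), 'tau': array([-1.59270539e-04, -4.52421570e+01, -2.64296579e+01,  4.27621789e-02,
        8.06594035e-02,  2.01899529e-02]), 'tool_pos': array([ 545.3991894 , -102.00088021,  326.57541716]), 'tcp_rot': array([-3.14139161e+00, -2.47401574e-04,  1.90281564e+00]), 'contact_force': array([ 0.55184857,  0.03296055, -0.1243448 ]), 'moment': array([-0.08436202,  0.04710013, -0.0032636 ]), 'finger_force': 0.0, 'grip_width': 91.69345536048677}
65.70646984690485 320.00977462146346 195.91139276179987 [[-0.001, 0.953, 0.301, 81.55], [1.0, 0.001, -0.0, -0.795], [-0.001, 0.301, -0.953, -157.717], [0.0, 0.0, 0.0, 1.0]]
```

```bash
cat >> h.py <<'E'
from scipy.spatial.transform import Rotation as Ro
def wproj(c,o,P):
    T=np.eye(4);T[:3,:3]=Ro.from_euler("xyz",o["tcp_rot"]).as_matrix();T[:3,3]=o["tool_pos"]
    E=np.linalg.inv(T@np.array(c["tool_from_camera"])); p=np.atleast_2d(P)@E[:3,:3].T+E[:3,3]
    f=200/np.tan(np.radians(c["fov_y"]/2)); r=np.hypot(p[:,0],p[:,1]); k=f*np.arctan2(r,-p[:,2])/r
    return np.c_[c["cx"]+k*p[:,0],c["cy"]-k*p[:,1]]
E
python3 - <<'E'
from h import *
o=bot.get_obs();c=bot.capture("wrist");im=c["color"].copy()
for off,col in((12,(0,255,0)),(-12,(255,0,0))):
    for u in wproj(c,o,disc(545.4,-99.4,.330,off,n=180)): cv2.circle(im,(int(round(u[0])),int(round(u[1]))),1,col,-1)
cv2.imwrite("pics/w1.png",im)
E
```

```text
(no output)
```

View pics/w1.png

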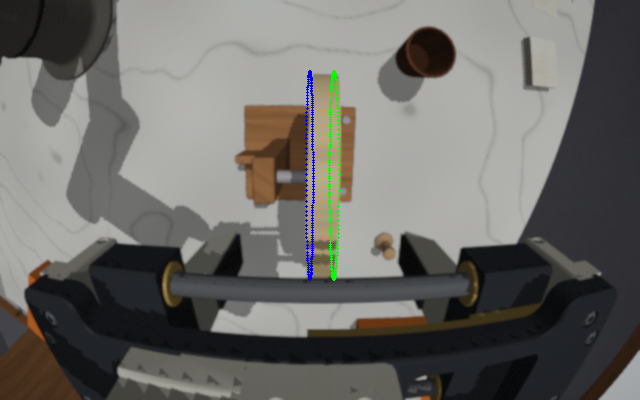

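The overlay sits on the wheel to within a few pixels, with edges at 306–338. I'll refine from a zoomed crop.

Run:
```python
from h import *
im=cv2.imread("pics/w0.png"); m=cv2.imread("pics/w1.png")
A=[cv2.resize(i[60:290,280:370],None,fx=2.6,fy=2.6,interpolation=cv2.INTER_CUBIC) for i in(im,m)]
a,b=[cv2.resize(i[60:180,285:360],None,fx=4.9,fy=4.9,interpolation=cv2.INTER_CUBIC) for i in(im,m)]
cv2.imwrite("pics/w2.png",np.hstack([a,b]))
hsv=cv2.cvtColor(im,cv2.COLOR_BGR2HSV)
for r in (80,90,100,115,130,150,170,190,210,225): print(r,[(x,int(hsv[r,x,1]),int(hsv[r,x,2])) for x in range(302,346,2)])
```

```text
80 [(302, 4, 172), (304, 4, 173), (306, 6, 173), (308, 4, 172), (310, 7, 171), (312, 43, 160), (314, 78, 151), (316, 83, 151), (318, 81, 151), (320, 83, 151), (322, 82, 150), (324, 82, 150), (326, 81, 151), (328, 80, 150), (330, 82, 150), (332, 82, 150), (334, 80, 149), (336, 80, 150), (338, 44, 158), (340, 7, 173), (342, 4, 173), (344, 6, 174)]
90 [(302, 3, 172), (304, 4, 173), (306, 4, 174), (308, 6, 173), (310, 16, 171), (312, 68, 165), (314, 78, 164), (316, 79, 164), (318, 79, 164), (320, 79, 164), (322, 79, 164), (324, 78, 163), (326, 79, 164), (328, 79, 164), (330, 80, 163), (332, 79, 164), (334, 79, 164), (336, 80, 163), (338, 66, 165), (340, 19, 171), (342, 6, 174), (344, 6, 175)]
100 [(302, 4, 174), (304, 6, 174), (306, 4, 173), (308, 7, 174), (310, 38, 174), (312, 73, 174), (314, 78, 174), (316, 76, 174), (318, 78, 174), (320, 78, 174), (322, 77, 173), (324, 78, 174), (326, 78, 174), (328, 77, 173), (330, 77, 173), (332, 78, 174), (334, 77, 173), (336, 77, 173), (338, 72, 173), (340, 29, 174), (342, 6, 175), (344, 3, 174)]
115 [(302, 147, 80), (304, 151, 81), (306, 149, 82)
[... 1743 characters left out ...]
[(302, 7, 110), (304, 9, 113), (306, 55, 144), (308, 76, 168), (310, 78, 170), (312, 77, 170), (314, 77, 170), (316, 78, 171), (318, 78, 171), (320, 77, 170), (322, 78, 171), (324, 78, 171), (326, 78, 171), (328, 78, 171), (330, 78, 171), (332, 76, 171), (334, 78, 171), (336, 76, 171), (338, 46, 173), (340, 9, 176), (342, 4, 176), (344, 4, 175)]
225 [(302, 5, 110), (304, 13, 115), (306, 62, 149), (308, 77, 166), (310, 78, 167), (312, 78, 167), (314, 79, 167), (316, 78, 167), (318, 78, 167), (320, 78, 167), (322, 78, 167), (324, 78, 167), (326, 78, 167), (328, 78, 167), (330, 78, 167), (332, 78, 167), (334, 79, 167), (336, 68, 168), (338, 25, 174), (340, 6, 177), (342, 4, 177), (344, 4, 176)]
```

View pics/w2.png

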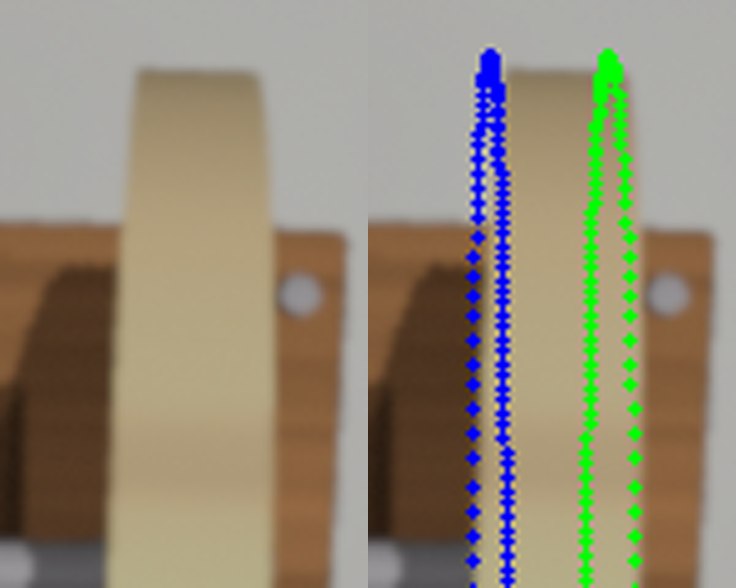

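Run:
```python
from h import *
from scipy.optimize import least_squares
o=bot.get_obs();c=bot.capture("wrist")
R=[80,90,100,115,130,150,170,190,210,225];L=[312,311.2,310,308.3,307.6,307,306.6,305.7,305.5,305.3];Q=[338,339.2,339.6,340.5,341,340.8,340.8,339.6,338.2,337.4]
def res(p):
    a=wproj(c,o,disc(*p,-12,n=2000)[:]);b=wproj(c,o,disc(*p,12,n=2000))
    e=[]
    for r,l,q in zip(R,L,Q):
        e+=[a[abs(a[:,1]-r)<1,0].min()-l,b[abs(b[:,1]-r)<1,0].max()-q]
    top=np.r_[a,b][:,1].min(); return np.array(e+[(top-74.3)*2])
s=least_squares(res,[547,-97,.33],diff_step=1e-3);print(s.x,np.degrees(s.x[2]),np.round(s.fun,1))
x=s.x;t=Ro.from_euler("xyz",o["tcp_rot"]).as_matrix();d=np.array([x[0],x[1],160])-o["tool_pos"]
print("hub in tool",d@t,"yaw of y",np.degrees(np.arctan2(t[1,1],t[0,1])))
S=cam("scene");h=np.array([x[0],x[1],160]);a,b,z=axes(x[2])
g=lambda th:h+12*a+62*(np.cos(th)*z-np.sin(th)*b)
th=np.radians(np.arange(0,360,1));q=np.array([proj(S,g(i))[0] for i in th]);k=np.argmin(np.hypot(*(q-[226.3,194]).T));print("inlay",np.degrees(th[k]),q[k],"hub",proj(S,h+18*a))
```

```text
[ 5.46381242e+02 -1.02812990e+02  2.97913850e-01] 17.06920626978312 [-0.4  0.5 -0.5  0.2 -0.   0.3  0.8 -0.3  0.7 -0.6  0.4 -0.6  0.1 -1.
  0.4 -0.4  0.2  0.1  0.2  0.   0. ]
hub in tool [ -1.08824328   0.63781111 166.62529211] yaw of y 18.963729046630537
inlay 37.0 [225.51781381 193.49871386] hub [[242.01215055 202.79281559]]
```

```bash
cat > st.py <<'E'
from h import *
def st():
    o=bot.get_obs();R=Ro.from_euler("xyz",o["tcp_rot"]).as_matrix();a,b,z=axes(np.radians(17.6))
    t=np.degrees(np.arctan2(R[:,2]@b,-R[:,2]@z)) # wheel-sense angle of tool about axle
    F=o["contact_force"];M=o["moment"];r=(o["tool_pos"]-[546.4,-101,160])/1000
    print("t%.2f tilt%.1f r%.1f pos%s F(axl,lat,up)=%s M.a=%.3f (rxF).a=%.3f w%.1f ff%.1f q%s"%(o["time"],t,np.hypot(r@b,r[2])*1000,np.round(o["tool_pos"],1),np.round([F@a,F@b,F[2]],2),M@a,np.cross(r,F)@a,o["grip_width"],o["finger_force"],np.round(o["joint_positions"],2)))
    with open("log.txt","a") as f: f.write(" ".join(map(str,[o["time"],t,np.cross(r,F)@a,M@a,*F,*M,*o["tool_pos"],*o["tcp_rot"]]))+"\n")
if __name__=="__main__": st()
E
R="python3 -m crank"; S="python3 st.py"
python3 -m crank '[[0,0,0,0,0,0.024],[-0.029,0,0.0025,0,0.175,0],[-0.029,0,0.0025,0,0.175,0],[-0.029,0,0.0025,0,0.175,0],[-0.029,0,0.0025,0,0.175,0]]' >/dev/null; python3 -m crank '[[0,0,0,0,0,0],[0,0,0,0,0,0]]'>/dev/null; $S
python3 -m crank '[[0.029,0,0.0025,0,-0.175,0],[0.029,0,0.0025,0,-0.175,0],[0.029,0,0.0025,0,-0.175,0],[0.029,0,0.0025,0,-0.175,0]]' >/dev/null; $S
python3 -m crank '[[0.029,0,0.0025,0,-0.175,0],[0.029,0,0.0025,0,-0.175,0],[0.029,0,0.0025,0,-0.175,0],[0.029,0,0.0025,0,-0.175,0]]' >/dev/null;python3 -m crank '[[0,0,0,0,0,0],[0,0,0,0,0,0]]'>/dev/null; $S
```

```text
t4.03 tilt40.1 r167.3 pos[ 577.9 -204.5  287.6] F(axl,lat,up)=[0.03 0.76 0.62] M.a=-0.404 (rxF).a=-0.165 w91.8 ff0.0 q[-0.66  0.82  0.73  0.45  2.15 -0.82]
t4.53 tilt-0.7 r173.5 pos[544.9 -99.9 333.5] F(axl,lat,up)=[1.16 0.32 0.94] M.a=-0.033 (rxF).a=-0.054 w91.6 ff0.0 q[-0.32  0.33  1.25 -0.    1.55 -0.62]
t5.28 tilt-40.1 r169.7 pos[513.4   1.2 291.4] F(axl,lat,up)=[ 1.53 -0.11 -0.24] M.a=0.358 (rxF).a=-0.011 w91.4 ff0.0 q[ 0.25  0.29  1.63 -0.74  1.27  0.2 ]
```

Force is well compensated in the air, but the moment has a tilt bias of about -0.6·sin(tilt), which I'll correct for. Now to grip the rim top and sweep slowly both ways.

```bash
S="python3 st.py"
python3 -m crank '[[-0.029,0,0.0025,0,0.175,0],[-0.029,0,0.0025,0,0.175,0],[-0.029,0,0.0025,0,0.175,0],[-0.029,0,0.0025,0,0.175,0],[0,0,0,0,0,0]]' >/dev/null;python3 -m crank '[[0,0,0,0,0,0]]' >/dev/null; $S
python3 -m crank '[[0,0,0.03,0,0,0],[0,0,0.03,0,0,0],[0,0,0.026,0,0,0],[0,0,0,0,0,0],[0,0,0,0,0,0]]' >/dev/null; $S
```

```text
t6.03 tilt-0.1 r169.0 pos[ 545.3 -103.7  329. ] F(axl,lat,up)=[-0.09  0.39  0.74] M.a=-0.035 (rxF).a=-0.068 w91.7 ff0.0 q[-0.33  0.34  1.25  0.    1.55 -0.63]
t6.65 tilt-0.1 r83.3 pos[ 546.  -101.4  243.3] F(axl,lat,up)=[ 0.11 -0.05 -0.39] M.a=-0.021 (rxF).a=0.004 w91.6 ff0.0 q[-0.32  0.38  1.41 -0.    1.34 -0.63]
```

```bash
S="python3 st.py"
python3 -m crank '[[0,0,0.003,0,0,0],[0,0,0,0,0,0],[0,0,0,0,0,0],[0,0,0,0,0,0],[0,0,0,0,0,0]]' 0 >/dev/null; $S
python3 -m crank '[[0,0,0,0,0,0],[0,0,0,0,0,0],[0,0,0,0,0,0],[0,0,0,0,0,0]]' >/dev/null; $S
```

```text
t7.28 tilt0.0 r78.4 pos[ 545.5 -102.1  238.4] F(axl,lat,up)=[ 0.64  0.35 -0.44] M.a=-0.112 (rxF).a=-0.027 w46.3 ff0.0 q[-0.32  0.39  1.42  0.    1.33 -0.63]
t7.78 tilt-0.0 r78.3 pos[ 546.9 -101.6  238.3] F(axl,lat,up)=[ 6.64 -0.58 -2.9 ] M.a=-0.123 (rxF).a=0.047 w23.7 ff30.0 q[-0.32  0.39  1.42  0.    1.33 -0.63]
```

```bash
S="python3 st.py"
echo "# up" >> log.txt
python3 -m crank '[[-0.0055,0,0.0002,0,0.07,0]]' >/dev/null; $S
python3 -m crank '[[-0.0055,0,0.0002,0,0.07,0]]' >/dev/null; $S
python3 -m crank '[[-0.0055,0,0.0002,0,0.07,0]]' >/dev/null; $S
python3 -m crank '[[-0.0055,0,0.0002,0,0.07,0]]' >/dev/null; $S
python3 -m crank '[[-0.0055,0,0.0002,0,0.07,0]]' >/dev/null; $S
python3 -m crank '[[-0.0055,0,0.0002,0,0.07,0]]' >/dev/null; $S
```

```text
t7.90 tilt4.1 r78.4 pos[ 548.2 -105.7  238.2] F(axl,lat,up)=[ 6.82  1.18 -6.64] M.a=-0.150 (rxF).a=-0.058 w23.7 ff30.0 q[-0.36  0.41  1.38  0.06  1.39 -0.68]
t8.03 tilt8.2 r78.4 pos[ 549.9 -111.2  237.7] F(axl,lat,up)=[ 7.18  3.36 -4.51] M.a=0.133 (rxF).a=-0.212 w24.1 ff30.0 q[-0.4   0.45  1.34  0.11  1.44 -0.72]
t8.15 tilt12.2 r78.4 pos[ 551.5 -116.4  236.7] F(axl,lat,up)=[ 6.4   2.28 -4.96] M.a=0.137 (rxF).a=-0.094 w23.6 ff30.0 q[-0.43  0.48  1.3   0.16  1.5  -0.76]
t8.28 tilt16.2 r78.4 pos[ 553.1 -121.6  235.4] F(axl,lat,up)=[ 6.59  3.76 -3.24] M.a=0.193 (rxF).a=-0.213 w24.1 ff30.0 q[-0.47  0.51  1.27  0.2   1.56 -0.8 ]
t8.40 tilt20.3 r78.4 pos[ 554.7 -126.6  233.7] F(axl,lat,up)=[ 6.73  4.81 -3.24] M.a=0.143 (rxF).a=-0.267 w23.9 ff30.0 q[-0.5   0.55  1.23  0.25  1.62 -0.82]
t8.53 tilt24.3 r78.4 pos[ 556.2 -131.4  231.6] F(axl,lat,up)=[ 7.31  4.84 -3.68] M.a=0.200 (rxF).a=-0.229 w23.7 ff30.0 q[-0.53  0.59  1.19  0.28  1.68 -0.84]
```

```bash
S="python3 st.py"
for s in 1; do
python3 -m crank '[[-0.0055,0,0.0002,0,0.07,0]]' >/dev/null; $S
python3 -m crank '[[-0.0055,0,0.0002,0,0.07,0]]' >/dev/null; $S
python3 -m crank '[[-0.0055,0,0.0002,0,0.07,0]]' >/dev/null; $S
python3 -m crank '[[-0.0055,0,0.0002,0,0.07,0]]' >/dev/null; $S
echo "# down" >> log.txt
python3 -m crank '[[0.0055,0,0.0002,0,-0.07,0]]' >/dev/null; $S
python3 -m crank '[[0.0055,0,0.0002,0,-0.07,0]]' >/dev/null; $S
python3 -m crank '[[0.0055,0,0.0002,0,-0.07,0]]' >/dev/null; $S
python3 -m crank '[[0.0055,0,0.0002,0,-0.07,0]]' >/dev/null; $S
python3 -m crank '[[0.0055,0,0.0002,0,-0.07,0]]' >/dev/null; $S
python3 -m crank '[[0.0055,0,0.0002,0,-0.07,0]]' >/dev/null; $S
python3 -m crank '[[0.0055,0,0.0002,0,-0.07,0]]' >/dev/null; $S
python3 -m crank '[[0.0055,0,0.0002,0,-0.07,0]]' >/dev/null; $S
python3 -m crank '[[0.0055,0,0.0002,0,-0.07,0]]' >/dev/null; $S
python3 -m crank '[[0.0055,0,0.0002,0,-0.07,0]]' >/dev/null; $S
python3 -m crank '[[0.0055,0,0.0002,0,-0.07,0]]' >/dev/null; $S
python3 -m crank '[[0.0055,0,0.0002,0,-0.07,0]]' >/dev/null; $S
python3 -m crank '[[0.0055,0,0.0002,0,-0.07,0]]' >/dev/null; $S
python3 -m crank '[[0.0055,0,0.0002,0,-0.07,0]]' >/dev/null; $S
python3 -m crank '[[0.0055,0,0.0002,0,-0.07,0]]' >/dev/null; $S
python3 -m crank '[[0.0055,0,0.0002,0,-0.07,0]]' >/dev/null; $S
python3 -m crank '[[0.0055,0,0.0002,0,-0.07,0]]' >/dev/null; $S
python3 -m crank '[[0.0055,0,0.0002,0,-0.07,0]]' >/dev/null; $S
python3 -m crank '[[0.0055,0,0.0002,0,-0.07,0]]' >/dev/null; $S
python3 -m crank '[[0.0055,0,0.0002,0,-0.07,0]]' >/dev/null; $S
done | sed 's/ q\[.*//'
echo "# up" >> log.txt
```

```text
t8.65 tilt28.3 r78.4 pos[ 557.7 -136.2  229.2] F(axl,lat,up)=[ 6.42  5.31 -2.65] M.a=0.161 (rxF).a=-0.269 w23.6 ff30.0
t8.78 tilt32.3 r78.4 pos[ 559.1 -140.7  226.4] F(axl,lat,up)=[ 7.38  5.04 -2.64] M.a=0.139 (rxF).a=-0.225 w23.8 ff30.0
t8.90 tilt36.3 r78.4 pos[ 560.5 -145.1  223.3] F(axl,lat,up)=[ 6.65  5.11 -2.  ] M.a=0.179 (rxF).a=-0.231 w23.7 ff30.0
t9.03 tilt40.3 r78.5 pos[ 561.8 -149.2  220. ] F(axl,lat,up)=[ 7.38  4.41 -0.98] M.a=0.255 (rxF).a=-0.215 w23.8 ff30.0
t9.15 tilt36.1 r77.5 pos[ 561.3 -147.9  219.9] F(axl,lat,up)=[  8.92   0.32 -10.95] M.a=-1.568 (rxF).a=0.519 w23.8 ff30.0
t9.28 tilt31.8 r77.5 pos[ 559.9 -143.2  223.7] F(axl,lat,up)=[  9.04  -2.27 -14.93] M.a=-2.299 (rxF).a=0.806 w23.6 ff30.0
t9.40 tilt27.7 r77.5 pos[ 558.5 -138.6  226.7] F(axl,lat,up)=[  8.75  -3.96 -14.93] M.a=-2.432 (rxF).a=0.854 w23.9 ff30.0
t9.53 tilt23.7 r77.6 pos[ 557.  -134.   229.4] F(axl,lat,up)=[  9.32  -4.52 -15.03] M.a=-2.399 (rxF).a=0.835 w24.3 ff30.0
t9.65 tilt19.7 r77.5 pos[ 555.5 -129.2  231.6] F(axl,lat,up)=[  8.59  -6.31 -13.78] M.a=-2.351 (rxF).a=0.861 w24.0 ff30.0
t9.78 tilt15.6
[... 1104 characters left out ...]
s[539.4 -77.7 233.6] F(axl,lat,up)=[  7.97 -12.26 -10.98] M.a=-1.500 (rxF).a=0.635 w24.2 ff30.0
t11.03 tilt-24.4 r77.5 pos[537.9 -72.7 231.6] F(axl,lat,up)=[  6.85 -13.   -11.21] M.a=-1.566 (rxF).a=0.600 w23.7 ff30.0
t11.15 tilt-28.4 r77.5 pos[536.4 -68.  229.4] F(axl,lat,up)=[  7.29 -14.41 -10.12] M.a=-1.405 (rxF).a=0.650 w23.8 ff30.0
t11.28 tilt-32.4 r77.5 pos[535.  -63.3 226.7] F(axl,lat,up)=[  6.68 -14.41  -9.91] M.a=-1.357 (rxF).a=0.572 w24.1 ff30.0
t11.40 tilt-36.4 r77.5 pos[533.6 -58.9 223.8] F(axl,lat,up)=[  6.58 -15.56  -8.78] M.a=-1.230 (rxF).a=0.606 w23.9 ff30.0
t11.53 tilt-40.4 r77.5 pos[532.3 -54.7 220.5] F(axl,lat,up)=[  7.07 -16.02  -9.23] M.a=-1.180 (rxF).a=0.523 w23.8 ff30.0
```

```bash
S="python3 st.py"
for s in 1; do
python3 -m crank '[[-0.0055,0,0.0002,0,0.07,0]]' >/dev/null; $S
python3 -m crank '[[-0.0055,0,0.0002,0,0.07,0]]' >/dev/null; $S
python3 -m crank '[[-0.0055,0,0.0002,0,0.07,0]]' >/dev/null; $S
python3 -m crank '[[-0.0055,0,0.0002,0,0.07,0]]' >/dev/null; $S
python3 -m crank '[[-0.0055,0,0.0002,0,0.07,0]]' >/dev/null; $S
python3 -m crank '[[-0.0055,0,0.0002,0,0.07,0]]' >/dev/null; $S
python3 -m crank '[[-0.0055,0,0.0002,0,0.07,0]]' >/dev/null; $S
python3 -m crank '[[-0.0055,0,0.0002,0,0.07,0]]' >/dev/null; $S
python3 -m crank '[[-0.0055,0,0.0002,0,0.07,0]]' >/dev/null; $S
python3 -m crank '[[-0.0055,0,0.0002,0,0.07,0]]' >/dev/null; $S
python3 -m crank '[[-0.0055,0,0.0002,0,0.07,0]]' >/dev/null; $S
python3 -m crank '[[-0.0055,0,0.0002,0,0.07,0]]' >/dev/null; $S
python3 -m crank '[[-0.0055,0,0.0002,0,0.07,0]]' >/dev/null; $S
python3 -m crank '[[-0.0055,0,0.0002,0,0.07,0]]' >/dev/null; $S
python3 -m crank '[[-0.0055,0,0.0002,0,0.07,0]]' >/dev/null; $S
python3 -m crank '[[-0.0055,0,0.0002,0,0.07,0]]' >/dev/null; $S
python3 -m crank '[[-0.0055,0,0.0002,0,0.07,0]]' >/dev/null; $S
python3 -m crank '[[-0.0055,0,0.0002,0,0.07,0]]' >/dev/null; $S
python3 -m crank '[[-0.0055,0,0.0002,0,0.07,0]]' >/dev/null; $S
python3 -m crank '[[-0.0055,0,0.0002,0,0.07,0]]' >/dev/null; $S
done | sed 's/ q\[.*//'
```

```text
t11.65 tilt-36.0 r77.3 pos[532.6 -55.7 221.1] F(axl,lat,up)=[  6.55  -5.86 -13.3 ] M.a=0.371 (rxF).a=-0.272 w23.8 ff30.0
t11.78 tilt-31.8 r77.3 pos[534.  -60.4 224.6] F(axl,lat,up)=[  8.42  -0.84 -13.34] M.a=1.315 (rxF).a=-0.512 w23.8 ff30.0
t11.90 tilt-27.8 r77.3 pos[535.4 -64.9 227.5] F(axl,lat,up)=[  8.32   0.64 -13.37] M.a=1.366 (rxF).a=-0.548 w23.8 ff30.0
t12.03 tilt-23.7 r77.3 pos[536.9 -69.5 230. ] F(axl,lat,up)=[  9.41   1.68 -12.71] M.a=1.403 (rxF).a=-0.535 w23.8 ff30.0
t12.15 tilt-19.7 r77.3 pos[538.4 -74.3 232.1] F(axl,lat,up)=[  7.62   2.05 -10.89] M.a=1.325 (rxF).a=-0.452 w23.9 ff30.0
t12.28 tilt-15.7 r77.3 pos[539.9 -79.2 233.9] F(axl,lat,up)=[  7.44   3.8  -10.23] M.a=1.256 (rxF).a=-0.514 w23.7 ff30.0
t12.40 tilt-11.7 r77.3 pos[541.4 -84.1 235.3] F(axl,lat,up)=[ 8.14  5.11 -9.45] M.a=1.246 (rxF).a=-0.551 w23.7 ff30.0
t12.53 tilt-7.6 r77.3 pos[543.  -89.2 236.4] F(axl,lat,up)=[ 9.08  5.62 -9.37] M.a=1.170 (rxF).a=-0.544 w23.4 ff30.0
t12.65 tilt-3.6 r77.4 pos[544.7 -94.4 237.1] F(axl,lat,up)=[ 8.56  5.69 -7.99] M.a=1.184 (rxF).a=-0.493 w23.9 ff30.0
t12.78 tilt0.4 r77.3 p
[... 591 characters left out ...]
.4 pos[ 554.2 -125.1  233.1] F(axl,lat,up)=[ 6.9   8.84 -4.8 ] M.a=1.154 (rxF).a=-0.525 w24.0 ff30.0
t13.53 tilt24.5 r77.4 pos[ 555.7 -130.   231.2] F(axl,lat,up)=[ 7.32  9.28 -4.03] M.a=1.203 (rxF).a=-0.538 w23.9 ff30.0
t13.65 tilt28.5 r77.4 pos[ 557.2 -134.7  228.9] F(axl,lat,up)=[ 6.78  9.46 -3.27] M.a=1.219 (rxF).a=-0.536 w24.1 ff30.0
t13.78 tilt32.5 r77.4 pos[ 558.6 -139.2  226.2] F(axl,lat,up)=[ 6.56 10.44 -3.34] M.a=1.176 (rxF).a=-0.557 w24.1 ff30.0
t13.90 tilt36.5 r77.5 pos[ 560.  -143.6  223.2] F(axl,lat,up)=[ 6.62  9.85 -1.23] M.a=1.181 (rxF).a=-0.568 w24.0 ff30.0
t14.03 tilt40.5 r77.5 pos[ 561.3 -147.8  219.9] F(axl,lat,up)=[ 5.92 11.15 -1.91] M.a=1.258 (rxF).a=-0.574 w24.0 ff30.0
```

```bash
cat > fit.py <<'E'
from h import *
import sys
from scipy.optimize import lsq_linear
L=[];tag="air"
for l in open("log.txt"):
    if l[0]=="#": tag=l.split()[1];k=0;continue
    v=list(map(float,l.split())); 
    if tag=="air": s=0
    else: s=1 if tag=="up" else -1;k+=1
    if s and (k<=3): continue
    if s==0 and v[0]>7: continue
    L.append([s]+v)
L=np.array(L);a,b,z=axes(np.radians(17.6))
s,th=L[:,0],np.radians(L[:,2]);M=L[:,4];F=L[:,5:8];P=L[:,11:14]-[546.4,-101,160];P/=1000
rF=np.cross(P,F)@a; n=np.cos(th)[:,None]*z-np.sin(th)[:,None]*b; nF=np.cross(n,F)@a
g=(s!=0)*1.
# M + rF + sL*nF - eb*Fz.. + c0 + c1 sin = fr*s*(-1 resist => tool feels -s) + A sin + B cos
eF=np.cross(b,F)@a; ez=np.cross(np.array([0,0,1.]),F)@a
w=np.where(s==0,2,1.)
X=np.c_[-nF,-eF,-ez,np.ones_like(th),np.sin(th),-s,g*np.sin(th),g*np.cos(th)]
lo=[.0,-.003,-.003,-.2,-1.,.42,-1,-1];hi=[.3,.003,.003,.2,0,.44,1,1]
r=lsq_linear(X*w[:,None],(M+rF)*w,(lo,hi));x=r.x;res=(X@x-M-rF)
print("s,eb,ez,c0,c1,fr,A,B",np.round(x,4),"rms",res.std(),"amp",np.hypot(x[6],x[7]))
# gravity torque felt by tool: heavy at angle phi from top (wheel sense) -> torque of gravity on wheel about a: +m g r sin(phi)
print("phi at tilt0",np.degrees(np.arctan2(x[6+0]*0+x[7],x[6])))
E
python3 fit.py
```

```text
s,eb,ez,c0,c1,fr,A,B [ 0.1775  0.0015 -0.003  -0.147  -0.8346  0.42    0.6155  0.1225] rms 0.10662864354812908 amp 0.6275818497915118
phi at tilt0 11.257030427314646
```

```bash
sed -i 's/^L=np.array(L);/L=np.array(L);L[L[:,0]==0,5:8]=0;/; s/np.where(s==0,2,1.)/np.where(s==0,4,1.)/' fit.py
cat >> fit.py <<'E'
from scipy.optimize import least_squares
def f(q):
    sL,eb,ez,c0,c1,A,ph=q
    e=(X[:,:5]@q[:5]-.43*s+g*A*np.sin(th+ph)-M-rF)*w/.1
    return np.r_[e,eb/.002,ez/.002,(A-.36)/.03]
for p0 in(0,1.5,3,4.5):
    r=least_squares(f,[.17,0,0,0,-.6,.36,p0]);C=np.linalg.pinv(r.jac.T@r.jac)**.5 if 0 else np.sqrt(np.diag(np.linalg.pinv(r.jac.T@r.jac)))
    print(round(r.cost,1),np.round(r.x,4),"phi0 %.1f +- %.1f"%(np.degrees(r.x[6]),np.degrees(C[6])))
e=r.fun[:-3]/w*.1
for k in(0,1,-1): print(k,np.round(e[s==k],2))
E
python3 fit.py
```

```text
s,eb,ez,c0,c1,fr,A,B [ 0.1778  0.002  -0.003  -0.0294 -0.5918  0.42    0.3687 -0.0085] rms 0.10407262745285992 amp 0.3688160488674373
phi at tilt0 -1.3184370221537005
25.4 [ 1.755e-01  1.000e-04 -2.000e-04 -2.940e-02 -5.961e-01  3.549e-01
  3.760e-02] phi0 2.2 +- 4.4
25.4 [ 1.755e-01  1.000e-04 -2.000e-04 -2.940e-02 -5.961e-01  3.549e-01
  3.760e-02] phi0 2.2 +- 4.4
25.4 [ 1.755e-01  1.000e-04 -2.000e-04 -2.940e-02 -5.961e-01  3.549e-01
  3.760e-02] phi0 2.2 +- 4.4
25.4 [ 1.7550e-01  1.0000e-04 -2.0000e-04 -2.9400e-02 -5.9610e-01  3.5490e-01
  6.3208e+00] phi0 362.2 +- 4.4
0 [-0.01  0.01 -0.    0.01 -0.01]
1 [-0.02  0.19 -0.01  0.15  0.01 -0.03 -0.17 -0.05 -0.25  0.    0.12  0.16
 -0.04 -0.12 -0.09  0.1   0.05 -0.04 -0.   -0.02 -0.06  0.03  0.05 -0.02]
-1 [ 0.1  -0.03  0.03  0.02  0.12  0.07 -0.05 -0.27  0.04 -0.22 -0.06  0.02
  0.22 -0.09  0.13 -0.1   0.14]
```

Clear result: the heavy side is about 2° ± 4° from the top at tilt 0, and the fitted amplitude is 0.355–0.37 N m, as expected. I'll ratchet it round the sinking way, taking air calibration while returning.

```bash
S="python3 st.py"; sed -i 's/ and v\[0\]>7/ and 6.9<v[0]<14/' fit.py
for s in 1; do
echo "# rel" >>log.txt
python3 -m crank '[[0,0,0,0,0,0],[0,0,0,0,0,0],[0,0,0,0,0,0],[0,0,0,0,0,0]]' 70 >/dev/null; $S
echo "# air" >>log.txt
python3 -m crank '[[0,0.0014,0,0,0,0],[0,0,0,0,0,0]]' >/dev/null; $S
python3 -m crank '[[0.0136,0,0.0012,0,-0.175,0],[0.0136,0,0.0012,0,-0.175,0],[0,0,0,0,0,0]]' >/dev/null; $S
python3 -m crank '[[0.0136,0,0.0012,0,-0.175,0],[0.0136,0,0.0012,0,-0.175,0],[0,0,0,0,0,0],[0,0,0,0,0,0]]' >/dev/null; $S
python3 -m crank '[[0.0136,0,0.0012,0,-0.175,0],[0.0136,0,0.0012,0,-0.175,0],[0,0,0,0,0,0]]' >/dev/null; $S
python3 -m crank '[[0.0136,0,0.0012,0,-0.175,0],[0.0136,0,0.0012,0,-0.175,0],[0,0,0,0,0,0],[0,0,0,0,0,0]]' >/dev/null; $S
done
python3 - <<'E'
from h import *
S=cam("scene");cv2.imwrite("pics/s2.png",cv2.resize(S[0][140:270,170:300],None,fx=4,fy=4,interpolation=cv2.INTER_CUBIC))
E
```

```text
t14.53 tilt40.0 r78.9 pos[ 560.7 -150.2  220.1] F(axl,lat,up)=[-0.26 -0.78 -0.49] M.a=-0.478 (rxF).a=0.072 w59.2 ff0.0 q[-0.61  0.76  1.03  0.43  1.91 -0.89]
t14.78 tilt40.1 r78.6 pos[ 562.1 -149.8  219.6] F(axl,lat,up)=[-1.01 -0.06  0.78] M.a=-0.440 (rxF).a=-0.036 w63.8 ff0.0 q[-0.61  0.76  1.03  0.43  1.91 -0.89]
t15.15 tilt19.8 r80.2 pos[ 555.  -124.9  236.1] F(axl,lat,up)=[ 0.4   1.14 -0.59] M.a=-0.264 (rxF).a=-0.071 w64.2 ff0.0 q[-0.49  0.54  1.23  0.24  1.62 -0.82]
t15.65 tilt0.1 r77.4 pos[ 547.1 -102.5  237.4] F(axl,lat,up)=[-0.1  -0.29  0.81] M.a=-0.060 (rxF).a=0.021 w64.3 ff0.0 q[-0.32  0.39  1.42  0.    1.33 -0.63]
t16.02 tilt-19.9 r76.5 pos[538.  -75.  231.4] F(axl,lat,up)=[ 0.02  0.82 -0.33] M.a=0.119 (rxF).a=-0.067 w64.2 ff0.0 q[-0.09  0.32  1.6  -0.36  1.11 -0.26]
t16.52 tilt-39.9 r76.3 pos[532.5 -55.3 219.5] F(axl,lat,up)=[ 0.29 -0.25  0.19] M.a=0.336 (rxF).a=0.024 w64.3 ff0.0 q[ 0.13  0.37  1.73 -0.81  1.07  0.24]
```

View pics/s2.png

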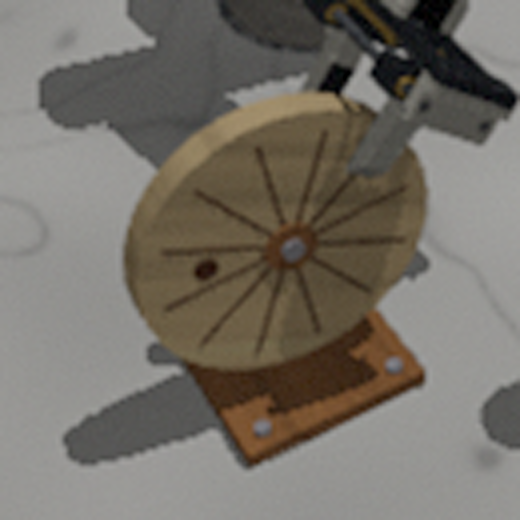

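The view shows the inlay at crop (205,269), i.e. px (221,207). The wheel turned with the grip and stayed put on release, and the fingers straddle the rim. Gripping and turning on.

```bash
S="python3 st.py"
for s in 1; do
echo "# rel" >>log.txt
python3 -m crank '[[0,0,0,0,0,0],[0,0,0,0,0,0],[0,0,0,0,0,0],[0,0,0,0,0,0],[0,0,0,0,0,0]]' 0 >/dev/null
python3 -m crank '[[0,0,0,0,0,0],[0,0,0,0,0,0]]' >/dev/null; $S
echo "# up 80" >>log.txt
python3 -m crank '[[-0.0055,0,0.0002,0,0.07,0]]' >/dev/null; $S
python3 -m crank '[[-0.0055,0,0.0002,0,0.07,0]]' >/dev/null; $S
python3 -m crank '[[-0.0055,0,0.0002,0,0.07,0]]' >/dev/null; $S
python3 -m crank '[[-0.0055,0,0.0002,0,0.07,0]]' >/dev/null; $S
python3 -m crank '[[-0.0055,0,0.0002,0,0.07,0]]' >/dev/null; $S
python3 -m crank '[[-0.0055,0,0.0002,0,0.07,0]]' >/dev/null; $S
python3 -m crank '[[-0.0055,0,0.0002,0,0.07,0]]' >/dev/null; $S
python3 -m crank '[[-0.0055,0,0.0002,0,0.07,0]]' >/dev/null; $S
python3 -m crank '[[-0.0055,0,0.0002,0,0.07,0]]' >/dev/null; $S
python3 -m crank '[[-0.0055,0,0.0002,0,0.07,0]]' >/dev/null; $S
python3 -m crank '[[-0.0055,0,0.0002,0,0.07,0]]' >/dev/null; $S
python3 -m crank '[[-0.0055,0,0.0002,0,0.07,0]]' >/dev/null; $S
python3 -m crank '[[-0.0055,0,0.0002,0,0.07,0]]' >/dev/null; $S
python3 -m crank '[[-0.0055,0,0.0002,0,0.07,0]]' >/dev/null; $S
python3 -m crank '[[-0.0055,0,0.0002,0,0.07,0]]' >/dev/null; $S
python3 -m crank '[[-0.0055,0,0.0002,0,0.07,0]]' >/dev/null; $S
python3 -m crank '[[-0.0055,0,0.0002,0,0.07,0]]' >/dev/null; $S
python3 -m crank '[[-0.0055,0,0.0002,0,0.07,0]]' >/dev/null; $S
python3 -m crank '[[-0.0055,0,0.0002,0,0.07,0]]' >/dev/null; $S
python3 -m crank '[[-0.0055,0,0.0002,0,0.07,0]]' >/dev/null; $S
echo "# rel" >>log.txt
python3 -m crank '[[0,0,0,0,0,0],[0,0,0,0,0,0],[0,0,0,0,0,0],[0,0,0,0,0,0],[0,0,0,0,0,0]]' 70 >/dev/null; $S
done| sed 's/ q\[.*//;s/pos.*F/F/'
```

```text
t17.45 tilt-40.1 r77.3 F).a=0.061 w24.1 ff30.0
t17.57 tilt-36.0 r77.3 F).a=0.035 w24.0 ff30.0
t17.70 tilt-31.9 r77.3 F).a=-0.120 w23.4 ff30.0
t17.82 tilt-27.9 r77.3 F).a=-0.143 w23.9 ff30.0
t17.95 tilt-23.9 r77.4 F).a=-0.120 w24.1 ff30.0
t18.07 tilt-19.8 r77.3 F).a=-0.157 w23.6 ff30.0
t18.20 tilt-15.8 r77.3 F).a=-0.140 w24.0 ff30.0
t18.32 tilt-11.8 r77.4 F).a=-0.120 w24.1 ff30.0
t18.45 tilt-7.8 r77.4 F).a=-0.188 w24.0 ff30.0
t18.57 tilt-3.7 r77.4 F).a=-0.172 w23.6 ff30.0
t18.70 tilt0.3 r77.4 F).a=-0.128 w24.0 ff30.0
t18.82 tilt4.3 r77.4 F).a=-0.227 w23.8 ff30.0
t18.95 tilt8.3 r77.4 F).a=-0.192 w24.0 ff30.0
t19.07 tilt12.3 r77.4 F).a=-0.150 w24.0 ff30.0
t19.20 tilt16.4 r77.4 F).a=-0.253 w23.9 ff30.0
t19.32 tilt20.4 r77.4 F).a=-0.152 w23.9 ff30.0
t19.45 tilt24.4 r77.4 F).a=-0.238 w23.6 ff30.0
t19.57 tilt28.4 r77.5 F).a=-0.317 w23.7 ff30.0
t19.70 tilt32.5 r77.5 F).a=-0.238 w24.0 ff30.0
t19.82 tilt36.5 r77.5 F).a=-0.394 w23.8 ff30.0
t19.95 tilt40.5 r77.5 F).a=-0.294 w23.2 ff30.0
t20.57 tilt40.1 r79.1 F).a=0.024 w63.6 ff0.0
```

```bash
S="python3 st.py"
for s in 1; do
echo "# air" >>log.txt
python3 -m crank '[[0.0136,0,0.0012,0,-0.175,0],[0.0136,0,0.0012,0,-0.175,0],[0.0136,0,0.0012,0,-0.175,0],[0,0,0,0,0,0]]' >/dev/null; $S
python3 -m crank '[[0.0136,0,0.0012,0,-0.175,0],[0.0136,0,0.0012,0,-0.175,0],[0.0136,0,0.0012,0,-0.175,0],[0,0,0,0,0,0]]' >/dev/null; $S
python3 -m crank '[[0.0136,0,0.0012,0,-0.175,0],[0.0136,0,0.0012,0,-0.175,0],[0,0,0,0,0,0],[0,0,0,0,0,0]]' >/dev/null; $S
echo "# rel" >>log.txt
python3 -m crank '[[0,0,0,0,0,0],[0,0,0,0,0,0],[0,0,0,0,0,0],[0,0,0,0,0,0],[0,0,0,0,0,0]]' 0 >/dev/null
python3 -m crank '[[0,0,0,0,0,0],[0,0,0,0,0,0]]' >/dev/null; $S
echo "# up 161.2" >>log.txt
python3 -m crank '[[-0.0055,0,0.0002,0,0.07,0]]' >/dev/null; $S
python3 -m crank '[[-0.0055,0,0.0002,0,0.07,0]]' >/dev/null; $S
python3 -m crank '[[-0.0055,0,0.0002,0,0.07,0]]' >/dev/null; $S
python3 -m crank '[[-0.0055,0,0.0002,0,0.07,0]]' >/dev/null; $S
python3 -m crank '[[-0.0055,0,0.0002,0,0.07,0]]' >/dev/null; $S
python3 -m crank '[[-0.0055,0,0.0002,0,0.07,0]]' >/dev/null; $S
python3 -m crank '[[-0.0055,0,0.0002,0,0.07,0]]' >/dev/null; $S
python3 -m crank '[[-0.0055,0,0.0002,0,0.07,0]]' >/dev/null; $S
python3 -m crank '[[-0.0055,0,0.0002,0,0.07,0]]' >/dev/null; $S
python3 -m crank '[[-0.0055,0,0.0002,0,0.07,0]]' >/dev/null; $S
python3 -m crank '[[-0.0055,0,0.0002,0,0.07,0]]' >/dev/null; $S
python3 -m crank '[[-0.0055,0,0.0002,0,0.07,0]]' >/dev/null; $S
python3 -m crank '[[-0.0055,0,0.0002,0,0.07,0]]' >/dev/null; $S
python3 -m crank '[[-0.0055,0,0.0002,0,0.07,0]]' >/dev/null; $S
python3 -m crank '[[-0.0055,0,0.0002,0,0.07,0]]' >/dev/null; $S
python3 -m crank '[[-0.0055,0,0.0002,0,0.07,0]]' >/dev/null; $S
python3 -m crank '[[-0.0055,0,0.0002,0,0.07,0]]' >/dev/null; $S
python3 -m crank '[[-0.0055,0,0.0002,0,0.07,0]]' >/dev/null; $S
python3 -m crank '[[-0.0055,0,0.0002,0,0.07,0]]' >/dev/null; $S
python3 -m crank '[[-0.0055,0,0.0002,0,0.07,0]]' >/dev/null; $S
echo "# down 161.2" >>log.txt
python3 -m crank '[[0.0055,0,0.0002,0,-0.07,0]]' >/dev/null; $S
python3 -m crank '[[0.0055,0,0.0002,0,-0.07,0]]' >/dev/null; $S
python3 -m crank '[[0.0055,0,0.0002,0,-0.07,0]]' >/dev/null; $S
python3 -m crank '[[0.0055,0,0.0002,0,-0.07,0]]' >/dev/null; $S
python3 -m crank '[[0.0055,0,0.0002,0,-0.07,0]]' >/dev/null; $S
python3 -m crank '[[0.0055,0,0.0002,0,-0.07,0]]' >/dev/null; $S
python3 -m crank '[[0.0055,0,0.0002,0,-0.07,0]]' >/dev/null; $S
python3 -m crank '[[0.0055,0,0.0002,0,-0.07,0]]' >/dev/null; $S
python3 -m crank '[[0.0055,0,0.0002,0,-0.07,0]]' >/dev/null; $S
python3 -m crank '[[0.0055,0,0.0002,0,-0.07,0]]' >/dev/null; $S
python3 -m crank '[[0.0055,0,0.0002,0,-0.07,0]]' >/dev/null; $S
python3 -m crank '[[0.0055,0,0.0002,0,-0.07,0]]' >/dev/null; $S
python3 -m crank '[[0.0055,0,0.0002,0,-0.07,0]]' >/dev/null; $S
python3 -m crank '[[0.0055,0,0.0002,0,-0.07,0]]' >/dev/null; $S
done| sed 's/ q\[.*//;s/pos.*(rx/(rx/' | awk 'NR%5==0'
cat > fit2.py <<'E'
from h import *
from scipy.optimize import least_squares
L=[];tag="air";off=0;ps=0
for l in open("log.txt"):
    if l[0]=="#":
        q=l.split();tag=q[1];off=float(q[2]) if len(q)>2 else 0;k=0;ps+=1;continue
    v=list(map(float,l.split()));k=0 if tag=="air" else k+1
    if tag=="rel" or(tag=="air" and 6.9<v[0]<14) or (tag!="air" and k<=3): continue
    L.append([{"air":0,"up":1,"down":-1}[tag],off,ps]+v)
L=np.array(L);a,b,z=axes(np.radians(17.6));s,of,ps=L[:,0],np.radians(L[:,1]),L[:,2]
th=np.radians(L[:,4]);M=L[:,6];F=L[:,7:10]*(s!=0)[:,None];P=(L[:,13:16]-[546.4,-101,160])/1000
n=np.cos(th)[:,None]*z-np.sin(th)[:,None]*b;cr=lambda r:np.cross(r,F)@a
rF,nF,eF,ez=cr(P),cr(n),cr(b),cr(z);g=(s!=0)*1.;w=np.where(s==0,4,1.)
def f(q):
    sL,eb,e2,c0,c1,A,ph,fr=q
    T=M+rF+sL*nF+eb*eF+e2*ez-c0-c1*np.sin(th)
    return np.r_[(T+fr*s-g*A*np.sin(th+of+ph))*w/.1,eb/.002,e2/.002,(A-.36)/.05,(fr-.43)/.01]
for sel in ("all","near"):
    if sel=="near": w=np.where((s!=0)&(of<2.5),1e-6,w)
    r=least_squares(f,[.17,0,0,0,-.6,.36,0,.43]);C=np.sqrt(np.diag(np.linalg.pinv(r.jac.T@r.jac)))
    print(sel,len(s),round(r.cost,1),np.round(r.x,4),"phi0 %.1f +- %.1f"%(np.degrees(r.x[6]),np.degrees(C[6])))
    if sel=="all":
        for k in sorted(set(ps)): print(k,s[ps==k][0],np.round((r.fun[:-4]*.1/w)[ps==k].mean(),3))
E
python3 fit2.py
```

```text
t23.07 tilt-36.0 r76.7 (rxF).a=0.071 w23.5 ff30.0
t23.70 tilt-15.8 r76.8 (rxF).a=-0.158 w23.4 ff30.0
t24.32 tilt4.3 r76.8 (rxF).a=-0.180 w23.7 ff30.0
t24.95 tilt24.5 r76.8 (rxF).a=-0.346 w23.7 ff30.0
t25.57 tilt36.4 r76.2 (rxF).a=0.248 w23.9 ff30.0
t26.20 tilt15.8 r76.1 (rxF).a=0.737 w23.9 ff30.0
t26.82 tilt-4.3 r76.1 (rxF).a=0.809 w24.0 ff30.0
all 99 69.9 [ 1.737e-01 -1.200e-03  1.000e-04 -5.230e-02 -5.923e-01  3.394e-01
  1.613e-01  4.254e-01] phi0 9.2 +- 2.2
0.0 0.0 0.023
1.0 1.0 -0.02
2.0 -1.0 -0.015
3.0 1.0 0.011
5.0 0.0 -0.009
7.0 1.0 0.001
9.0 0.0 -0.016
11.0 1.0 0.001
12.0 -1.0 -0.014
near 99 24.7 [ 1.744e-01 -3.000e-04  2.000e-04 -5.060e-02 -5.896e-01  3.445e-01
  2.059e-01  4.280e-01] phi0 11.8 +- 5.1
```

```bash
sed -i 's/^# up 80$/# up 80.6/' log.txt; S="python3 st.py"
for k in 1 2; do
echo "# up 161.2" >>log.txt
python3 -m crank '[[-0.0055,0,0.0002,0,0.07,0]]' >/dev/null; $S
python3 -m crank '[[-0.0055,0,0.0002,0,0.07,0]]' >/dev/null; $S
python3 -m crank '[[-0.0055,0,0.0002,0,0.07,0]]' >/dev/null; $S
python3 -m crank '[[-0.0055,0,0.0002,0,0.07,0]]' >/dev/null; $S
python3 -m crank '[[-0.0055,0,0.0002,0,0.07,0]]' >/dev/null; $S
python3 -m crank '[[-0.0055,0,0.0002,0,0.07,0]]' >/dev/null; $S
python3 -m crank '[[-0.0055,0,0.0002,0,0.07,0]]' >/dev/null; $S
python3 -m crank '[[-0.0055,0,0.0002,0,0.07,0]]' >/dev/null; $S
python3 -m crank '[[-0.0055,0,0.0002,0,0.07,0]]' >/dev/null; $S
python3 -m crank '[[-0.0055,0,0.0002,0,0.07,0]]' >/dev/null; $S
python3 -m crank '[[-0.0055,0,0.0002,0,0.07,0]]' >/dev/null; $S
python3 -m crank '[[-0.0055,0,0.0002,0,0.07,0]]' >/dev/null; $S
python3 -m crank '[[-0.0055,0,0.0002,0,0.07,0]]' >/dev/null; $S
echo "# down 161.2" >>log.txt
python3 -m crank '[[0.0055,0,0.0002,0,-0.07,0]]' >/dev/null; $S
python3 -m crank '[[0.0055,0,0.0002,0,-0.07,0]]' >/dev/null; $S
python3 -m crank '[[0.0055,0,0.0002,0,-0.07,0]]' >/dev/null; $S
python3 -m crank '[[0.0055,0,0.0002,0,-0.07,0]]' >/dev/null; $S
python3 -m crank '[[0.0055,0,0.0002,0,-0.07,0]]' >/dev/null; $S
python3 -m crank '[[0.0055,0,0.0002,0,-0.07,0]]' >/dev/null; $S
python3 -m crank '[[0.0055,0,0.0002,0,-0.07,0]]' >/dev/null; $S
python3 -m crank '[[0.0055,0,0.0002,0,-0.07,0]]' >/dev/null; $S
python3 -m crank '[[0.0055,0,0.0002,0,-0.07,0]]' >/dev/null; $S
python3 -m crank '[[0.0055,0,0.0002,0,-0.07,0]]' >/dev/null; $S
python3 -m crank '[[0.0055,0,0.0002,0,-0.07,0]]' >/dev/null; $S
python3 -m crank '[[0.0055,0,0.0002,0,-0.07,0]]' >/dev/null; $S
python3 -m crank '[[0.0055,0,0.0002,0,-0.07,0]]' >/dev/null; $S
done| sed 's/ q\[.*//;s/pos.*(rx/(rx/' | awk 'NR%13==0'
python3 fit2.py
python3 - <<'E'
from h import *
S=cam("scene");im=cv2.resize(S[0][140:270,170:300],None,fx=4,fy=4,interpolation=cv2.INTER_CUBIC);cv2.imwrite("pics/s3.png",im)
h=np.array([546.4,-101,160]);a,b,z=axes(np.radians(17.6));th=np.radians(np.arange(0,360,.5))
q=np.array([proj(S,h+12*a+62*(np.cos(i)*z-np.sin(i)*b))[0] for i in th])
for p in((226.3,194),(221.25,207.25)):
    k=np.argmin(np.hypot(*(q-p).T));print(np.degrees(th[k]),np.hypot(*(q[k]-p)))
E
```

```text
t28.82 tilt36.7 r76.2 (rxF).a=-0.556 w23.6 ff30.0
t30.45 tilt-16.4 r75.5 (rxF).a=0.760 w24.0 ff30.0
t32.08 tilt36.7 r75.7 (rxF).a=-0.567 w24.0 ff30.0
t33.70 tilt-16.3 r75.1 (rxF).a=0.892 w24.0 ff30.0
all 139 112.3 [ 0.1742 -0.0021  0.0007 -0.0521 -0.5912  0.3271  0.2006  0.4194] phi0 11.5 +- 2.0
0.0 0.0 0.023
1.0 1.0 -0.031
2.0 -1.0 0.002
3.0 1.0 -0.005
5.0 0.0 -0.009
7.0 1.0 0.01
9.0 0.0 -0.016
11.0 1.0 0.01
12.0 -1.0 0.029
13.0 1.0 0.052
14.0 -1.0 -0.071
15.0 1.0 -0.018
16.0 -1.0 -0.032
near 139 66.3 [ 0.1765 -0.001   0.0006 -0.0505 -0.5886  0.3351  0.2426  0.423 ] phi0 13.9 +- 4.7
38.0 0.370679485213061
80.0 0.6317563169965715
```

View pics/s3.png

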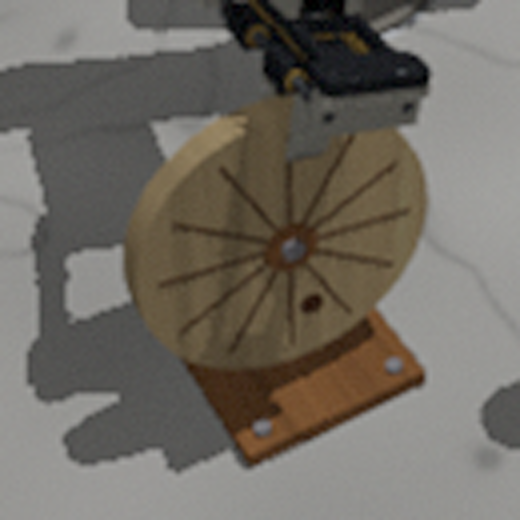

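```bash
S="python3 st.py"
python3 - <<'E'
from h import *
S=cam("scene");h=np.array([546.4,-101,160]);a,b,z=axes(np.radians(17.6));th=np.radians(np.arange(0,360,.5))
q=np.array([proj(S,h+12*a+62*(np.cos(i)*z-np.sin(i)*b))[0] for i in th]);p=(247.75,215.75)
k=np.argmin(np.hypot(*(q-p).T));print("inlay",np.degrees(th[k]),np.hypot(*(q[k]-p)))
E
for k in 1; do
echo "# rel" >>log.txt
python3 -m crank '[[-0.0055,0,0.0002,0,0.07,0],[-0.0055,0,0.0002,0,0.07,0],[-0.0055,0,0.0002,0,0.07,0],[-0.0055,0,0.0002,0,0.07,0]]' >/dev/null
python3 -m crank '[[-0.0055,0,0.0002,0,0.07,0],[-0.0055,0,0.0002,0,0.07,0],[0,0,0,0,0,0]]' >/dev/null; $S
python3 -m crank '[[0,0,0,0,0,0],[0,0,0,0,0,0],[0,0,0,0,0,0]]' 60 >/dev/null; $S
echo "# air" >>log.txt
python3 -m crank '[[0.0099,0,0.0006,0,-0.13,0],[0,0,0,0,0,0],[0,0,0,0,0,0]]' >/dev/null; $S
python3 -m crank '[[0,0,0,0,0,0]]' >/dev/null; $S
python3 -m crank '[[0,0,0,0,0,0]]' >/dev/null; $S
python3 -m crank '[[0,0,0,0,0,0]]' >/dev/null; $S
done
```

```text
inlay 188.0 0.3955258839914189
t34.67 tilt8.3 r75.3 pos[ 550.3 -112.7  234.3] F(axl,lat,up)=[ 3.12  3.   -9.97] M.a=0.365 (rxF).a=-0.100 w23.7 ff30.0 q[-0.4   0.45  1.34  0.11  1.44 -0.72]
t35.05 tilt8.0 r78.1 pos[ 550.5 -113.1  237.1] F(axl,lat,up)=[-0.   -0.1  -0.03] M.a=-0.148 (rxF).a=0.008 w49.2 ff0.0 q[-0.4   0.45  1.34  0.11  1.44 -0.72]
t35.42 tilt0.6 r77.7 pos[ 547.6 -103.8  237.6] F(axl,lat,up)=[ 0.55 -0.53  0.07] M.a=-0.067 (rxF).a=0.041 w55.1 ff0.0 q[-0.33  0.4   1.41  0.01  1.34 -0.64]
t35.55 tilt0.6 r77.1 pos[ 547.7 -104.5  237.1] F(axl,lat,up)=[ 0.62 -0.1   0.26] M.a=-0.111 (rxF).a=0.006 w55.0 ff0.0 q[-0.33  0.4   1.41  0.01  1.34 -0.64]
t35.67 tilt0.6 r77.0 pos[ 547.6 -104.5  236.9] F(axl,lat,up)=[ 0.49  0.06 -0.77] M.a=-0.035 (rxF).a=-0.002 w55.2 ff0.0 q[-0.33  0.4   1.41  0.01  1.34 -0.64]
t35.80 tilt0.6 r77.0 pos[ 547.5 -104.2  236.9] F(axl,lat,up)=[ 0.8  -0.45 -0.62] M.a=-0.035 (rxF).a=0.037 w55.0 ff0.0 q[-0.33  0.4   1.41  0.01  1.34 -0.64]
```

```bash
S="python3 st.py"
for k in 1; do
echo "# rel" >>log.txt
python3 -m crank '[[0.0026,0,0,0,0,0],[0,0,0,0,0,0],[0,0,0,0,0,0],[0,0,0,0,0,0],[0,0,0,0,0,0]]' 0 >/dev/null
python3 -m crank '[[0,0,0,0,0,0]]' >/dev/null; $S
python3 -m crank '[[-0.0055,0,0.0002,0,0.07,0],[-0.0055,0,0.0002,0,0.07,0],[-0.0055,0,0.0002,0,0.07,0],[-0.0055,0,0.0002,0,0.07,0],[-0.0055,0,0.0002,0,0.07,0]]' >/dev/null; $S
done
for k in 1 2; do
echo "# down 170" >>log.txt
python3 -m crank '[[0.0055,0,0.0002,0,-0.07,0]]' >/dev/null; $S
python3 -m crank '[[0.0055,0,0.0002,0,-0.07,0]]' >/dev/null; $S
python3 -m crank '[[0.0055,0,0.0002,0,-0.07,0]]' >/dev/null; $S
python3 -m crank '[[0.0055,0,0.0002,0,-0.07,0]]' >/dev/null; $S
python3 -m crank '[[0.0055,0,0.0002,0,-0.07,0]]' >/dev/null; $S
python3 -m crank '[[0.0055,0,0.0002,0,-0.07,0]]' >/dev/null; $S
python3 -m crank '[[0.0055,0,0.0002,0,-0.07,0]]' >/dev/null; $S
python3 -m crank '[[0.0055,0,0.0002,0,-0.07,0]]' >/dev/null; $S
python3 -m crank '[[0.0055,0,0.0002,0,-0.07,0]]' >/dev/null; $S
python3 -m crank '[[0.0055,0,0.0002,0,-0.07,0]]' >/dev/null; $S
echo "# up 170" >>log.txt
python3 -m crank '[[-0.0055,0,0.0002,0,0.07,0]]' >/dev/null; $S
python3 -m crank '[[-0.0055,0,0.0002,0,0.07,0]]' >/dev/null; $S
python3 -m crank '[[-0.0055,0,0.0002,0,0.07,0]]' >/dev/null; $S
python3 -m crank '[[-0.0055,0,0.0002,0,0.07,0]]' >/dev/null; $S
python3 -m crank '[[-0.0055,0,0.0002,0,0.07,0]]' >/dev/null; $S
python3 -m crank '[[-0.0055,0,0.0002,0,0.07,0]]' >/dev/null; $S
python3 -m crank '[[-0.0055,0,0.0002,0,0.07,0]]' >/dev/null; $S
python3 -m crank '[[-0.0055,0,0.0002,0,0.07,0]]' >/dev/null; $S
python3 -m crank '[[-0.0055,0,0.0002,0,0.07,0]]' >/dev/null; $S
python3 -m crank '[[-0.0055,0,0.0002,0,0.07,0]]' >/dev/null; $S
done | sed 's/ q\[.*//' | awk 'NR%5==0'
python3 fit2.py
# per-group fits: earlier three grips' common constants, free angle per grip
cat > fit3.py <<'E'
import re
src=open("fit2.py").read().split("def f(q)")[0];exec(src)
G=sorted(set(np.round(np.degrees(of[s!=0]),1)));gi=np.array([G.index(round(np.degrees(x),1)) for x in of])
w=np.where(s==0,3,1.)
def f(q):
    sL,e1,e2,c0,c1,A,fr=q[:7];ph=q[7:][gi]
    T=M+rF+sL*nF+e1*eF+e2*ez-c0-c1*np.sin(th)
    return np.r_[(T+fr*s-g*A*np.sin(th+ph))*w/.11,e1/.002,e2/.002,(A-.36)/.03,(fr-.43)/.01]
r=least_squares(f,np.r_[.17,0,0,0,-.6,.36,.43,np.radians(G)+.1]);C=np.sqrt(np.diag(np.linalg.pinv(r.jac.T@r.jac)))
print(len(s),r.cost,np.round(r.x[:7],4))
for i,k in enumerate(G): print("grip",k,"heavy angle at tilt0 %.1f +- %.1f"%(np.degrees(r.x[7+i]),np.degrees(C[7+i])))
E
python3 fit3.py
```

```text
t36.55 tilt0.6 r77.2 pos[ 546.8 -101.3  237.2] F(axl,lat,up)=[0.4  1.21 1.22] M.a=-0.042 (rxF).a=-0.094 w24.0 ff30.0 q[-0.33  0.39  1.42  0.01  1.34 -0.63]
t37.17 tilt20.9 r77.3 pos[ 554.5 -126.   232.7] F(axl,lat,up)=[-0.19  5.69  1.65] M.a=0.521 (rxF).a=-0.457 w23.6 ff30.0 q[-0.5   0.56  1.22  0.25  1.63 -0.82]
t37.80 tilt0.2 r76.8 pos[ 547.5 -103.4  236.7] F(axl,lat,up)=[ 2.65 -9.3  -8.74] M.a=-1.903 (rxF).a=0.737 w23.8 ff30.0
t38.42 tilt-19.9 r76.8 pos[539.5 -77.9 232.9] F(axl,lat,up)=[  0.95 -14.03  -9.63] M.a=-1.945 (rxF).a=0.790 w23.8 ff30.0
t39.05 tilt0.9 r76.8 pos[ 546.4 -100.   236.8] F(axl,lat,up)=[ 0.56  4.88 -3.34] M.a=0.771 (rxF).a=-0.378 w23.8 ff30.0
t39.67 tilt21.0 r76.8 pos[ 554.3 -125.3  232.5] F(axl,lat,up)=[0.31 8.44 1.76] M.a=1.113 (rxF).a=-0.657 w23.5 ff30.0
t40.30 tilt0.2 r76.3 pos[ 547.4 -103.1  236.3] F(axl,lat,up)=[  2.29  -8.56 -10.75] M.a=-1.777 (rxF).a=0.677 w24.1 ff30.0
t40.92 tilt-19.8 r76.3 pos[539.5 -77.8 232.4] F(axl,lat,up)=[  1.25 -14.73 -10.84] M.a=-1.954 (rxF).a=0.804 w23.7 ff30.0
t41.55 tilt0.9 r76.4 pos[546.3 -99.8 236.4] F(axl,lat,up)=[ 0.76  
[... 197 characters left out ...]
023  0.001  -0.0525 -0.5906  0.3272  0.1988  0.4167] phi0 11.4 +- 1.8
0.0 0.0 0.023
1.0 1.0 -0.03
2.0 -1.0 -0.002
3.0 1.0 0.002
5.0 0.0 -0.009
7.0 1.0 0.011
9.0 0.0 -0.016
11.0 1.0 0.012
12.0 -1.0 0.022
13.0 1.0 0.055
14.0 -1.0 -0.076
15.0 1.0 -0.014
16.0 -1.0 -0.038
18.0 0.0 -0.003
20.0 -1.0 0.078
21.0 1.0 -0.051
22.0 -1.0 -0.054
23.0 1.0 0.041
near 171 92.6 [ 0.1738 -0.002   0.0009 -0.0518 -0.5889  0.3255  0.2107  0.4202] phi0 12.1 +- 3.8
171 111.31463712530218 [ 0.1736 -0.0011  0.0009 -0.0517 -0.5871  0.3359  0.4192]
grip 0.0 heavy angle at tilt0 8.2 +- 4.5
grip 80.6 heavy angle at tilt0 96.7 +- 12.6
grip 161.2 heavy angle at tilt0 175.8 +- 4.6
grip 170.0 heavy angle at tilt0 181.9 +- 4.3
```

Run:
```python
from h import *
S=cam("scene");o=bot.get_obs();print(o["time"])
cv2.imwrite("pics/s4.png",S[0])
im=S[0];h=np.array([546.4,-101,160]);a,b,z=axes(np.radians(17.6))
# darkness profile around the 62 mm circle and its neighbours
g=cv2.cvtColor(im,cv2.COLOR_BGR2GRAY).astype(np.float32)
for n in("scene0","s4"):
    g=cv2.imread(f"pics/{n}.png",0).astype(np.float32)
    th=np.radians(np.arange(0,360,1.)); acc=0
    for r in(56,59,62,65,68):
        q=np.array([proj(S,h+12*a+r*(np.cos(i)*z-np.sin(i)*b))[0] for i in th]).astype(np.float32)
        acc=acc+cv2.remap(g,q[:,:1].copy(),q[:,1:].copy(),cv2.INTER_LINEAR)[:,0]
    sm=np.convolve(np.r_[acc[-6:],acc,acc[:6]],np.ones(13)/13,"valid");k=np.argsort(sm)[:9];print(n,sorted(k),sm[k[:3]])
```

```text
42.225
scene0 [np.int64(34), np.int64(35), np.int64(36), np.int64(37), np.int64(38), np.int64(39), np.int64(40), np.int64(41), np.int64(42)] [167.4278095  169.05791767 173.64873798]
s4 [np.int64(227), np.int64(228), np.int64(229), np.int64(230), np.int64(231), np.int64(232), np.int64(233), np.int64(234), np.int64(235)] [199.4769381  201.2983774  204.93472055]
```

All three grips agree: the heavy side is about 29° behind the inlay (−29.8, −28.5, −28.1). So it is at the bottom with the inlay at about 208.7°. Turning there and checking the inlay.

```bash
cat > inlay.py <<'E'
from h import *
S=cam("scene");h=np.array([546.4,-101,160]);a,b,z=axes(np.radians(17.6));th=np.radians(np.arange(0,360,.5))
g=cv2.cvtColor(S[0],cv2.COLOR_BGR2GRAY).astype(np.float32);cv2.imwrite("pics/last.png",S[0]);acc=0
for r in(56,59,62,65,68):
    q=np.array([proj(S,h+12*a+r*(np.cos(i)*z-np.sin(i)*b))[0] for i in th]).astype(np.float32)
    acc=acc+cv2.remap(g,q[:,:1].copy(),q[:,1:].copy(),cv2.INTER_LINEAR)[:,0]
sm=np.convolve(np.r_[acc[-12:],acc,acc[:12]],np.ones(25)/25,"valid");k=np.argsort(sm)[:16];print("inlay",np.degrees(th[k]).mean(),np.ptp(np.degrees(th[k])))
E
python3 inlay.py
python3 -m crank '[[0.0055,0,0.0002,0,-0.07,0],[0.0055,0,0.0002,0,-0.07,0],[0.0055,0,0.0002,0,-0.07,0],[0.0055,0,0.0002,0,-0.07,0]]' >/dev/null
python3 -m crank '[[0.0055,0,0.0002,0,-0.07,0],[0.0032,0,0.0001,0,-0.04,0],[0,0,0,0,0,0],[0,0,0,0,0,0]]' >/dev/null; python3 st.py; python3 inlay.py
python3 - <<'E'
s=open("fit3.py").read().split("G=sorted")[0];exec(s)
inl=np.radians({0:38}.get(0))
m={0.0:0,80.6:82.5,161.2:166.3,170.0:172.}
of=np.radians([m[round(float(np.degrees(x)),1)] for x in of]);w=np.where(s_==0,3,1.) if 's_' in dir() else np.where(L[:,0]==0,3,1.)
s=L[:,0]
def f(q):
    sL,e1,e2,c0,c1,A,fr,ph=q
    T=M+rF+sL*nF+e1*eF+e2*ez-c0-c1*np.sin(th)
    return np.r_[(T+fr*s-g*A*np.sin(th+of+ph))*w/.11,e1/.002,e2/.002,(A-.36)/.03,(fr-.43)/.01]
r=least_squares(f,[.17,0,0,0,-.6,.36,.43,.1]);C=np.sqrt(np.diag(np.linalg.pinv(r.jac.T@r.jac)))
print(r.cost,np.round(r.x,3),"inlay target",180-np.degrees(r.x[7])+38,np.degrees(C[7]))
E
```

```text
inlay 231.75 7.499999999999972
t43.27 tilt-1.8 r76.2 pos[546.  -98.6 236.2] F(axl,lat,up)=[ 3.35 -2.88 -6.86] M.a=-0.956 (rxF).a=0.202 w23.8 ff30.0 q[-0.3   0.38  1.44 -0.03  1.3  -0.6 ]
inlay 209.25 7.499999999999972
112.57978815196219 [ 0.173 -0.001  0.001 -0.052 -0.589  0.334  0.418  0.155] inlay target 209.10439386997174 1.9327691802367457
```

```bash
python3 -m crank '[[0,0,0,0,0,0],[0,0,0,0,0,0],[0,0,0,0,0,0],[0,0,0,0,0,0]]'; python3 inlay.py
python3 - <<'E'
import cv2
a,b=[cv2.imread(f"pics/{n}.png").astype(int) for n in("scene0","last")]
for n,(x0,y0,x1,y1) in dict(cup=(300,212,330,252),pawn=(203,267,226,294),box=(370,155,438,212)).items(): print(n,abs(a-b)[y0:y1,x0:x1].mean(),abs(a-b)[y0:y1,x0:x1].max())
E
```

```text
time: 43.82
tool_pos: [545.9, -98.6, 236.2]
tcp_rot: [-3.141, 0.03, 1.876]
contact_force: [4.5, -2.8, -9.3]
grip_width: 23.9
finger_force: 30.0
inlay 209.25 7.499999999999972
cup 4.813611111111111 22
pawn 5.3054213633923775 11
box 5.214568283453732 19
```

```bash
python3 -c "
from plant import bot
print(bot.close_job())"
```

```text
the job is handed in; nothing more can be done
None
```

The wheel's heavy side is turned to the bottom, to within about 2° by my estimate, and the gripper is holding the rim still at the top; the job was handed in at about 44 s, and the game box, dice cup and pawn had not moved.

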